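# Take the blank carrier down from its hooks and hold it level over the mat

### The arm

A 6-joint arm with a two-finger parallel gripper is mounted at the origin on a cart in front of the work surface, level with it; the furniture and walls round the work are solid. World frame = base frame: x ahead of the robot, y to its left, z up, the work surface at z = 0. Lengths are in mm, angles in rad, forces in N, time in s.
With the tool pointing down it reaches from about 350 to 775 mm from the base axis. Payload 7.3 kg.
Tool frame: the origin (TCP) lies at the very end of the fingers, on their centre line; the grasp point (between the pads) lies 19 mm behind it (bot.grip_point_offset is the distance from the TCP to the grasp point, in mm); z points along the fingers, y is the line along which they close (so a half turn about z gives the same grasp; the last joint's range is limited). The gripper opens to 92 mm and grips with 3 to 60 N. Pads are 19 mm wide; open, the fingers measure 130 mm over their backs; the gripper's body (75 mm by 190 mm) begins 47 mm behind the grasp point.
Start: joints at [-1.484, 0.342, 1.524, -0, 1.275, -0.146], TCP at [121.14, -510.852, 226.741] pointing down, gripper open.
Joint ranges: [-2.53, 2.53], [-0.77, 2.02], [0.04, 2.7], [-1, 4.14], [0.28, 2.66], [-3.11, 3.11]. Speed limits (rad/s): [2.57, 2.57, 3.14, 3.14, 3.14, 3.14].

### API

Orientations are given as [roll, pitch, yaw] about the fixed x, y, z axes, in that order (R = Rz(yaw) Ry(pitch) Rx(roll)).
In Python, from plant import bot gives the robot as it stands. The module is installed in compiled form; this text tells all that it offers.
- The arm moves only by the shell command python3 -m jog 'ROWS' [OPENING]. ROWS is JSON, a list of rows, each a list of 6 numbers: the shift along the tool's x, y, z in mm, then the turn, a rotation vector about the tool's x, y, z in rad. In form: [[dx, dy, dz, rx, ry, rz], ...]. A call has 1 to 12 rows; each row shifts and turns the commanded pose from where the row before left it, along the tool's axes as they then stand; what a row does not reach is not made up. A row lasts 1/10 s, in which the tool goes at most 50 mm and 8.59 degrees, less where a joint would pass 70% of its speed; a pose out of reach is approached as far as the arm can. A call with a gripper value outside its range is refused whole. OPENING is the opening in per cent of the stroke, from 0 (shut) to 100 (fully open), set as the call begins (- or left out, the last holds). The fingers move at their own pace and stop on an object; the grip force is fixed at half the most. Time passes only in rows, so rows that do not move let the fingers close. It gives the time, the measured TCP pose, the force, the opening and the grip force at its end, in the units of the state.
- bot.get_obs(): the state, without advancing time (a new reading comes with each control period).
- bot.capture(name): name is "side" or "top" or "wrist"; returns the picture (400x640x3 uint8, red, green, blue); there is no depth.
- bot.camera_model(name): a dict with "fx", "fy", "cx", "cy" (pixels), "position" and "orientation" of the camera in the world; the wrist camera has in their place "T_tool_cam" (4x4, takes a point from camera to tool coordinates, whose origin is the TCP and whose axes are the flange's). Camera axes: x right, y down, z forward; pixel columns grow to the right and rows downward; lengths in mm; the calibration is good to about 2 mm. A picture is of the moment at which its call begins: read the wrist's pose just before it. camera_model takes no time and is no camera call.
- bot.close_job(): hands the job in; it is judged then, once.
Trained networks look in the newest picture that a camera, given by its name, has taken for a name from the list of things; names that differ only in an ending like _2 or _b are one class to them, and where a whole thing is asked for, a point or a joint stands for the part that bears it (a point fixed in the world has none). Each returns a list of dicts, best first, with "p" (0 to 1); they miss things now and then, are a little off and sometimes report something else, mostly with a low value. They report only what shows in the picture. A call takes as long as a camera call. They do not tell look-alikes from the thing itself.
- bot.outline_of(target, camera): "mask" (400x640 bool, what is visible of it) and "pixel" ([column, row] in pixels, amid what is visible of it).
The state is a dict: "time": time; "joint_positions": joint angles; "dq": joint speeds; "tau": joint torques, N m; "tool_pos": TCP position; "tcp_rot": TCP orientation; "contact_force": force on the tool from outside, world axes, zero at the start; "moment": the same for the moment, N m; "grip_width": finger opening in mm; "finger_force": force on a finger pad.
Only numpy, scipy, OpenCV 4.12 (cv2) and the standard library are available. Lean on these libraries where they do the work, as an engineer would, in place of code of your own. Each camera call takes 0.05 s, during which the arm holds its last target. There are 200 camera calls.

### The job

Lift the green blank carrier, with the brass bar and the aluminium bar lying in it, up and off the two hooks of its stand by its black grip, and carry it over to the round blue mat. Finish while holding it there in the gripper, level and still, centred above the mat with its underside about 10 cm up; do not put it down or let go. Keep the carrier close to level the whole way so that both bars stay in it, and leave the other things on the bench where they are.

Things in the scene. Friction and masses are not known exactly. Their poses are not given: they have to be found in the camera images.
- carrier: loose green tray, 100 (x) x 150 (y) mm, rim 28 mm high, 4 mm thick, about 0.35 kg empty. Origin: centre of its underside, about 70 mm above the bench at the start; z up, y along handle and length. End straps 22 mm wide at y = +-73.5 mm rise to 133 mm; between them, 125 mm up, a steel rod 9 mm thick along y carries a black grip in its middle. Hangs by the rod in two hooks; can swing about it.
- carrier_grip (a point): centre of the carrier's black grip: a square block 18 mm (x) x 64 mm (y) x 18 mm (z) round the middle of the rod, fixed to the carrier, 125 mm above the underside, about 195 mm above the bench at the start. Pinch it from above across the carrier's x (18 mm wide).
- brass_blank: hexagonal brass bar, 16x105x18 mm, lying along the tray on its floor, on the carrier's -x side; loose. Origin: centre of its underside, y along the bar.
- alu_blank: square light-grey aluminium bar, 16x110x16 mm, lying along the tray on its floor, on the carrier's +x side; loose. Origin: centre of its underside, y along the bar.
- stand: fixed steel stand. Origin: underside of its base, midway between its posts; z up. Base plate 8 mm thick, x -122 to +33 mm, y +-75 mm. Posts 11 mm thick at x = 0, y = +-50 mm, 198 mm high. From each an arm 8 mm thick runs to -x at the top, to an upturned V hook that is open upward. The carrier's black grip hangs in the 90 mm wide gap between the hooks.
- stand_hooks (a point): midway between the two hooks, on the resting rod axis: 95 mm in front of the posts (stand -x), 195 mm above the bench. The hook tips end 21 mm in front of it and 19 mm above it; nothing of the stand is higher. Lift the carrier straight up 30 to 70 mm, then draw it forward (stand -x) 85 mm or more before going sideways: arms pass between its straps.
- mat: fixed round blue mat with a thin white ring, 140 mm across, 3 mm thick, lying on the bench. Origin: centre of its underside, at bench height.
- tape_measure: yellow tape measure, 31x76x58 mm, standing at the left; a bystander, to be left alone. Origin: centre of its underside.
- screw_tin: round blue and white tin, 61 mm wide, 42 mm high, at the left; a bystander, to be left alone. Origin: centre of its underside.
- spanner: steel open-ended spanner, 27x133x6 mm, lying near the front edge at the right; a bystander, to be left alone. Origin: centre of its underside.
- chuck_key: T-handled steel key, 54x76x11 mm, lying near the front edge at the left; a bystander, to be left alone. Origin: centre of its underside.
Things that resemble listed ones, but are neither listed nor needed, are in the scene too. What is shaped like the brass_blank but red is not meant.

How it is judged (in metres and radians):
On the way:
1. the carrier is held by the fingers and lifted clear of both hooks, with both bars in it (contact force between carrier and the fingers above 1 N and contact force between carrier and stand below 0.1 N and x of brass_blank in the frame of carrier between -0.05 and 0.05 m and y of brass_blank in the frame of carrier between -0.07 and 0.07 m and z of brass_blank in the frame of carrier between -0.005 and 0.03 m and x of alu_blank in the frame of carrier between -0.05 and 0.05 m and y of alu_blank in the frame of carrier between -0.07 and 0.07 m and z of alu_blank in the frame of carrier between -0.005 and 0.03 m and z of carrier in the frame of stand above 0.09 m), for 0.2 s.
At the end, for the whole second after the job is handed in: The fingers hold the carrier in the air, off the stand: its centre within 40 mm of the mat's centre seen from above, its underside 60 to 150 mm above the bench, tilted less than 0.12 rad (7 degrees), moving less than 20 mm/s and 0.15 rad/s, with both bars lying in the tray (contact force between carrier and the fingers above 1 N and contact force between carrier and stand below 0.1 N and x of brass_blank in the frame of carrier between -0.05 and 0.05 m and y of brass_blank in the frame of carrier between -0.07 and 0.07 m and z of brass_blank in the frame of carrier between -0.005 and 0.03 m and x of alu_blank in the frame of carrier between -0.05 and 0.05 m and y of alu_blank in the frame of carrier between -0.07 and 0.07 m and z of alu_blank in the frame of carrier between -0.005 and 0.03 m and angle between carrier's own z axis and vertical below 0.12 rad and horizontal distance between carrier and mat below 0.04 m and z of carrier in the frame of mat between 0.06 and 0.15 m and linear speed of carrier below 0.02 m/s and angular speed of carrier below 0.15 rad/s); the arm keeps its last pose, push and grip.
It fails at once if the carrier tilts by more than 0.4 rad (23 degrees) (angle between carrier's own z axis and vertical above 0.4 rad).
It fails at once if a bystander is moved by more than 20 mm (distance of any of tape_measure, screw_tin, spanner, chuck_key from where it was at the start of the episode above 0.02 m).
It fails at once if the carrier is dropped or set down on the bench (underside below 15 mm) (height (world z) of carrier below 0.015 m).
It also fails if it takes over 42 s, if anything falls off the work surface, if the arm or the gripper's body presses on something with over 40 N, if the wrist force passes 120 N, or if a joint passes its speed limit or range.

## Working session

There is one attempt and no reset: what is moved stays moved. The work goes in short steps, Python scripts to look and compute and a shell command to move; the robot and the scene stay as the last step left them, time stands still between calls to the robot, and variables do not carry over. Pictures are saved under pics/ and viewed, at most 10 in all, crops included, and the job is handed in when it is done.

```bash
mkdir -p pics; cat > h.py <<'E'
import numpy as np, cv2
from plant import bot
from scipy.spatial.transform import Rotation as R
def cam(n):
    m=bot.camera_model(n)
    K=(m['fx'],m['fy'],m['cx'],m['cy'])
    if 'position' in m:
        o=m['orientation']; o=np.array(o)
        Rm=o if o.shape==(3,3) else R.from_euler('xyz',o).as_matrix()
        return K,Rm,np.array(m['position'])
    s=bot.get_obs(); T=np.array(m['T_tool_cam']); Rt=R.from_euler('xyz',s['tcp_rot']).as_matrix()
    return K,Rt@T[:3,:3],Rt@T[:3,3]+np.array(s['tool_pos'])
def ray(c,px):
    K,Rm,p=c; d=Rm@np.array([(px[0]-K[2])/K[0],(px[1]-K[3])/K[1],1]); return p,d/np.linalg.norm(d)
def proj(c,X):
    K,Rm,p=c; q=Rm.T@(np.array(X,float)-p); return np.array([K[0]*q[0]/q[2]+K[2],K[1]*q[1]/q[2]+K[3]])
def atz(c,px,z):
    p,d=ray(c,px); return p+d*(z-p[2])/d[2]
def tri(rs):
    A=sum(np.eye(3)-np.outer(d,d) for p,d in rs); b=sum((np.eye(3)-np.outer(d,d))@p for p,d in rs); X=np.linalg.solve(A,b)
    return X,[np.linalg.norm(np.cross(X-p,d)) for p,d in rs]
def snap(n,f):
    im=bot.capture(n); cv2.imwrite('pics/'+f,im[:,:,::-1]); return im
E
cat > a.py <<'E'
from h import *
np.set_printoptions(precision=1,suppress=True)
print(bot.get_obs()); 
a=snap('side','side0.png'); b=snap('top','top0.png')
cv2.imwrite('pics/both0.png',cv2.resize(np.vstack([a,b]),(480,600))[:,:,::-1])
for n in('side','top'): 
    print(n,bot.camera_model(n))
    for t in ['carrier','carrier_grip','stand','mat','brass_blank','alu_blank','tape_measure','screw_tin','spanner','chuck_key']:
        print(n,t,[(round(r['p'],2),np.round(r['pixel']),int(r['mask'].sum())) for r in bot.outline_of(t,n)][:4])
E
python3 a.py
```

```text
{'time': 0.0, 'joint_positions': array([-1.5,  0.3,  1.5, -0. ,  1.3, -0.1]), 'dq': array([ 0., -0.,  0., -0., -0.,  0.]), 'tau': array([  0. , -43.1, -24.4,   0.1,   0.1,  -0. ]), 'tool_pos': array([ 121.1, -510.4,  226.1]), 'tcp_rot': array([-3.1, -0. ,  0.2]), 'contact_force': array([0.2, 0.3, 0.7]), 'moment': array([ 0., -0.,  0.]), 'finger_force': 0.0, 'grip_width': 92.04939440891847}
side {'fx': 464.21539931007237, 'fy': 464.21539931007237, 'cx': 315.3773511367318, 'cy': 193.4688426490682, 'position': array([  149.2, -1272.9,   816.3]), 'orientation': array([-2.1,  0. , -0.3])}
side carrier [(0.71, array([324., 220.]), 962)]
side carrier_grip [(0.63, array([327., 218.]), 999)]
side stand []
side mat [(0.59, array([288., 196.]), 519)]
side brass_blank [(0.71, array([324., 233.]), 139), (0.46, array([295., 226.]), 138), (0.3, array([278., 168.]), 218)]
side alu_blank []
side tape_measure [(0.47, array([281., 165.]), 194)]
side screw_tin [(0.63, array([337., 222.]), 122)]
side spanner [(0.49, array([313., 335.]), 228)]
side chuck_key [(0.57, array([252., 174.]), 43)]
top {'fx': 417.68188677518856, 'fy': 417.68188677518856, 'cx': 326.70201151173865, 'cy': 199.97779286524258, 'position': array([ 288.9,  -12.7, 1760.1]), 'orientation': array([-3. , -0. , -1.6])}
top carrier [(0.58, array([371., 195.]), 812), (0.31, array([216., 207.]), 109)]
top carrier_grip [(0.91, array([372., 197.]), 721)]
top stand [(0.61, array([362., 178.]), 512)]
top mat [(0.86, array([275., 211.]), 773)]
top brass_blank [(0.68, array([365., 201.]), 86), (0.51, array([318., 217.]), 84)]
top alu_blank [(0.42, array([363., 192.]), 69)]
top tape_measure [(0.72, array([213., 205.]), 144)]
top screw_tin [(0.56, array([218., 181.]), 215)]
top spanner [(0.55, array([431., 237.]), 67)]
top chuck_key [(0.69, array([373., 195.]), 645), (0.62, array([218., 232.]), 2), (0.35, array([275., 210.]), 797)]
```

```bash
python3 - <<'E'
import cv2,numpy as np
a=cv2.imread('pics/side0.png')[120:360,180:440];b=cv2.imread('pics/top0.png')[140:280,170:470]
a=cv2.resize(a,None,fx=1.5,fy=1.5,interpolation=3);b=cv2.resize(b,None,fx=2,fy=2,interpolation=3)
c=np.zeros((600,800,3),np.uint8);
c[:280,:600]=b; a=cv2.resize(a,(346,320));c[280:,:346]=a
cv2.imwrite('pics/c0.png',c)
E
```

```text
(no output)
```

View pics/c0.png

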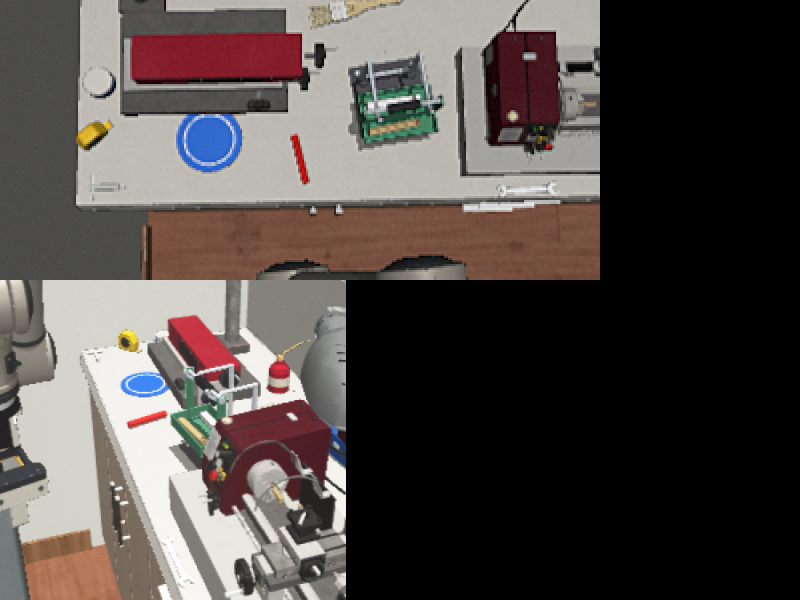

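```bash
python3 - <<'E'
from h import *
np.set_printoptions(precision=1,suppress=True)
t=cam('top');s=cam('side')
print('R top',t[1],'side',s[1])
print('mat',atz(t,(275,211),3),atz(s,(288,196),3))
print('grip?',atz(t,(372,197),150), tri([ray(t,(372,197)),ray(s,(327,218))]))
for n,p in dict(tape=(213,205),tin=(218,181),spanner=(431,237),key=(218,232),red=(318,217)).items(): print(n,atz(t,p,10))
E
```

```text
R top [[-0.  -1.   0.1]
 [-1.   0.  -0. ]
 [ 0.  -0.1 -1. ]] side [[ 1.  -0.2  0.3]
 [-0.3 -0.4  0.8]
 [-0.  -0.9 -0.5]]
mat [499.7 195.6   3. ] [502.5 206.9   3. ]
grip? [ 529.8 -200.1  150. ] (array([ 524.3, -199.8,  136.6]), [np.float64(7.655289345538413), np.float64(7.6552893455383915)])
tape [529.3 456.3  10. ]
tin [632.1 437.   10. ]
spanner [ 376.9 -457.3   10. ]
key [415.  433.2  10. ]
red [470.   13.9  10. ]
```

Top view: the carrier with its black grip is at about (371,192), on the stand with the posts behind it. The mat is at (275,210) and the lathe to the right of the carrier. The red bar at (318,217) is the look-alike. The yellow hexagonal bar lies in the tray at (365,203). I'll work out a standoff pose over the carrier next.

```bash
python3 - <<'E'
from h import *
np.set_printoptions(precision=3,suppress=True)
print(bot.camera_model('wrist')); s=bot.get_obs(); print(s['tcp_rot'])
Rt=R.from_euler('xyz',s['tcp_rot']).as_matrix(); print(Rt)
print((Rt.T@(np.array([430,-205,400])-s['tool_pos'])))
E
```

```text
{'fx': 292.5179276739418, 'fy': 292.5179276739418, 'cx': 318.1476126338174, 'cy': 202.48493692426288, 'T_tool_cam': array([[  -0.   ,   -0.959,   -0.282,   76.42 ],
       [   1.   ,   -0.   ,    0.   ,   -0.957],
       [  -0.   ,   -0.282,    0.959, -157.547],
       [   0.   ,    0.   ,    0.   ,    1.   ]])}
[ 3.141 -0.     0.233]
[[ 0.973  0.231  0.   ]
 [ 0.231 -0.973 -0.   ]
 [ 0.     0.    -1.   ]]
[ 371.075 -226.343 -173.278]
```

```bash
python3 -m jog '[[10,-5,-40,0,0,0],[30,-16,-30,0,0,0],[36,-19,-30,0,0,0],[40,-21,-25,0,0,0],[40,-21,-25,0,0,0],[40,-21,-15,0,0,0],[40,-21,-10,0,0,0],[40,-21,0,0,0,0],[40,-21,0,0,0,0],[40,-21,0,0,0,0],[40,-21,0,0,0,0],[36,-19,0,0,0,0]]'; python3 -m jog '[[0,0,0,0,0,-0.07],[0,0,0,0,0,-0.14],[0,0,0,0,0,-0.14],[0,0,0,0,0,-0.14],[0,0,0,0,0,-0.14],[0,0,0,0,0,-0.14],[0,0,0,0,0,-0.14],[0,0,0,0,0,-0.14],[0,0,0,0,0,-0.14],[0,0,0,0,0,-0.14],[0,0,0,0,0,-0.11],[0,0,0,0,0,0]]'
cat > b.py <<'E'
import sys
from h import *
np.set_printoptions(precision=1,suppress=True)
f=sys.argv[1]
c=cam('wrist');a=snap('wrist',f); s=bot.get_obs(); print(s['time'],s['tool_pos'],s['tcp_rot'])
for t in ['carrier_grip','carrier','stand','mat','brass_blank','alu_blank']:
    print(t,[(round(r['p'],2),np.round(r['pixel']),int(r['mask'].sum()),cv2.minAreaRect(np.argwhere(r['mask'])[:,::-1].astype(np.float32))) for r in bot.outline_of(t,'wrist')][:3])
import pickle; pickle.dump(c,open(f+'.pkl','wb'))
E
python3 b.py w1.png
```

```text
time: 2.3
tool_pos: [487.9, -190.7, 399.9]
tcp_rot: [3.141, -0.0, 0.233]
contact_force: [0.4, -1.3, 0.2]
grip_width: 91.9
finger_force: 0.0
time: 3.5
tool_pos: [486.6, -192.5, 399.8]
tcp_rot: [-3.142, 0.0, 1.674]
contact_force: [-0.4, 0.6, -0.3]
grip_width: 91.9
finger_force: 0.0
3.55 [ 486.6 -192.4  399.8] [3.1 0.  1.7]
carrier_grip [(0.64, array([356., 178.]), 4924, ((354.3238525390625, 183.03794860839844), (122.29121398925781, 65.12741088867188), 88.15238952636719))]
carrier [(0.75, array([354., 176.]), 5159, ((352.0, 182.0), (122.0, 66.0), 90.0))]
stand [(0.83, array([397., 160.]), 3735, ((391.7611083984375, 171.91592407226562), (107.82730102539062, 106.62995910644531), 86.18592071533203))]
mat []
brass_blank [(0.97, array([334., 164.]), 634, ((335.72918701171875, 163.59413146972656), (65.41337585449219, 10.896074295043945), 85.76361083984375)), (0.59, array([314.,  38.]), 656, ((315.34716796875, 39.85371398925781), (11.16783332824707, 62.05086135864258), 82.40535736083984))]
alu_blank [(0.75, array([368., 158.]), 357, ((368.0, 165.0), (66.0, 10.0), 90.0))]
```

View pics/w1.png

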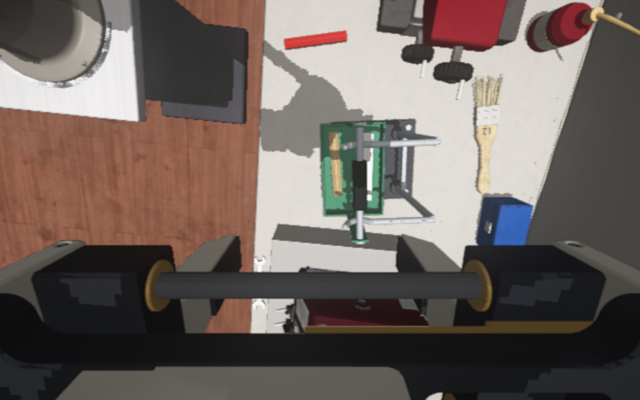

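The wrist view shows the green tray with the black grip at about (360,185), the brass bar at (335,163) and the aluminium bar at (368,160). The stand's posts are to the right (+x). The red bar at (315,40) is on the bench and is the decoy.

```bash
cat > g.py <<'E'
import sys,pickle
from h import *
np.set_printoptions(precision=2,suppress=True)
f=sys.argv[1]; x0,x1,y0,y1=map(int,sys.argv[2:6])
c=pickle.load(open(f+'.pkl','rb')); im=cv2.imread('pics/'+f)
m=np.zeros(im.shape[:2],np.uint8); m[y0:y1,x0:x1]=(im[y0:y1,x0:x1].max(2)<48)
m=cv2.morphologyEx(m,cv2.MORPH_OPEN,np.ones((3,3),np.uint8))
n,l,st,ce=cv2.connectedComponentsWithStats(m); k=1+np.argmax(st[1:,4]); r=cv2.minAreaRect(np.argwhere(l==k)[:,::-1].astype(np.float32))
print(st[k],r); bx=cv2.boxPoints(r)
print('corners at 204',np.array([atz(c,p,204)[:2] for p in bx])); print('centre',atz(c,r[0],204),'px',r[0])
e=sorted(bx.tolist(),key=lambda p:p[1]); A=np.mean(e[:2],0);B=np.mean(e[2:],0)
d=(atz(c,A,204)-atz(c,B,204)); print('len',np.linalg.norm(d),'yaw',np.arctan2(-d[0],d[1]))
E
python3 g.py w1.png 350 372 145 225
python3 -c "
import cv2;cv2.imwrite('pics/w1c.png',cv2.resize(cv2.imread('pics/w1.png')[105:255,300:460],None,fx=4,fy=4,interpolation=3))"
```

```text
[353 161  13  27 326] ((359.0, 174.0), (26.0, 12.0), 90.0)
corners at 204 [[ 526.01 -162.79]
 [ 540.44 -161.3 ]
 [ 545.19 -193.24]
 [ 530.39 -194.76]]
centre [ 535.48 -177.82  204.  ] px (359.0, 174.0)
len 32.277706077932116 yaw 0.1419436270634555
```

View pics/w1c.png

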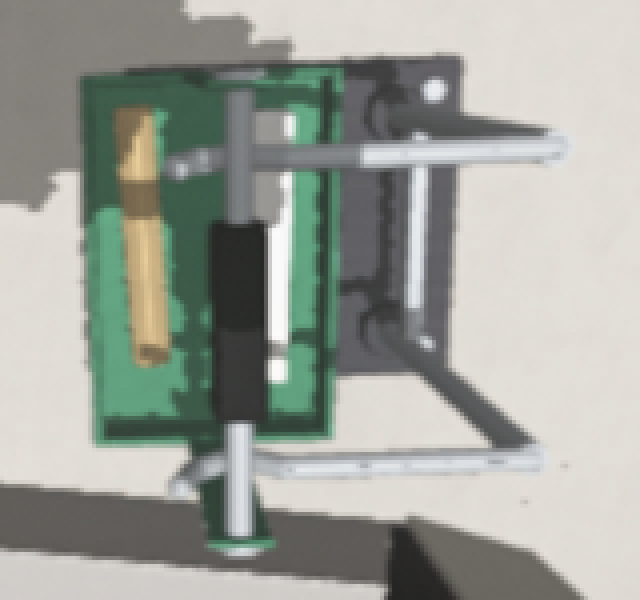

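The crop confirms the hexagonal brass bar is in the tray on its −x side. The grip spans about x 352.8–366.5 and y 160.5–210, with its sunlit half a bit lighter. I'll take a second, closer view from above.

```bash
sed -i 's/<48/<80/' g.py; python3 g.py w1.png 350 370 145 225
python3 -m jog '[[-1,10,15,0,0,0],[-1,12,20,0,0,0],[-2,14,25,0,0,0],[-1,10,20,0,0,0],[0,0,10,0,0,0],[0,0,0,0,0,0],[0,0,0,0,0,0]]'
python3 b.py w2.png
```

```text
[350 160  20  54 748] ((359.5, 186.5), (53.0, 19.0), 90.0)
corners at 204 [[ 522.24 -161.96]
 [ 545.06 -159.61]
 [ 555.25 -226.34]
 [ 531.2  -228.81]]
centre [ 538.31 -193.3   204.  ] px (359.5, 186.5)
len 67.47182207717617 yaw 0.14242526639919284
time: 4.55
tool_pos: [532.8, -192.9, 310.8]
tcp_rot: [3.141, 0.001, 1.672]
contact_force: [-0.3, -0.0, 0.2]
grip_width: 91.4
finger_force: 0.0
4.6 [ 532.9 -193.   311.2] [3.1 0.  1.7]
carrier_grip [(0.95, array([322., 183.]), 7181, ((325.48651123046875, 194.5142822265625), (153.5518798828125, 81.19090270996094), 88.40885925292969))]
carrier [(0.65, array([325., 187.]), 7367, ((323.4999694824219, 194.99998474121094), (80.99998474121094, 153.99996948242188), 0.0))]
stand [(0.83, array([381., 163.]), 5755, ((366.77587890625, 184.68966674804688), (137.35081481933594, 137.46826171875), 86.633544921875))]
mat [(0.44, array([303., 174.]), 814, ((304.6308288574219, 169.7031707763672), (79.29383087158203, 11.864897727966309), 83.79655456542969))]
brass_blank [(0.82, array([304., 175.]), 842, ((304.3976135253906, 169.70677185058594), (79.8861083984375, 13.02108383178711), 82.64761352539062)), (0.55, array([282.,  15.]), 1041, ((281.10382080078125, 19.239809036254883), (14.541685104370117, 76.51324462890625), 82.01067352294922))]
alu_blank [(0.77, array([344., 176.]), 951, ((343.1477966308594, 172.49087524414062), (83.1185073852539, 13.378954887390137), 89.19306945800781))]
```

View pics/w2.png

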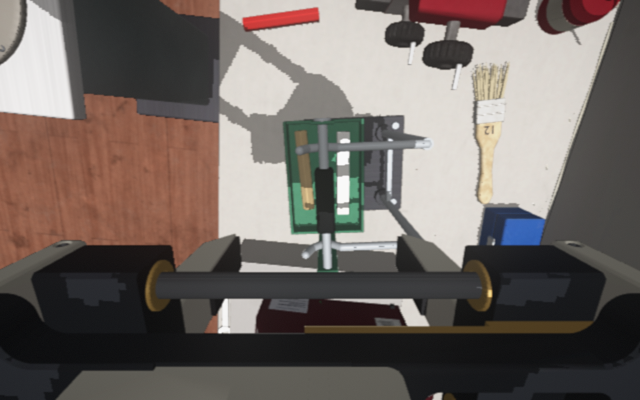

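The closer view shows the grip at about x 317–333, y 168–233, with nothing above it.

```bash
python3 - <<'E'
from h import *
import pickle
np.set_printoptions(precision=2,suppress=True)
C=[];rs=[]
for f,(x0,x1,y0,y1) in {'w1.png':(349,371,150,220),'w2.png':(312,338,155,243)}.items():
    c=pickle.load(open(f+'.pkl','rb')); im=cv2.imread('pics/'+f).astype(int)
    m=np.zeros(im.shape[:2],np.uint8); r=im[y0:y1,x0:x1]; m[y0:y1,x0:x1]=(r.max(2)<70)&(r.max(2)-r.min(2)<12)
    m=cv2.morphologyEx(m,cv2.MORPH_OPEN,np.ones((7,7),np.uint8))
    n,l,st,ce=cv2.connectedComponentsWithStats(m); k=1+np.argmax(st[1:,4]); pts=np.argwhere(l==k)
    print(f,st[k],ce[k])
    ys=np.unique(pts[:,0]); ms=np.array([pts[pts[:,0]==y,1].mean() for y in ys]); p=np.polyfit(ys,ms,1)
    A=(np.polyval(p,ys[0]),ys[0]);B=(np.polyval(p,ys[-1]),ys[-1]);
    d=atz(c,A,204)-atz(c,B,204);print('len',np.linalg.norm(d),'yaw',np.arctan2(-d[0],d[1]),'ctr204',(atz(c,A,204)+atz(c,B,204))/2)
    C.append([ray(c,A),ray(c,B),ray(c,np.add(A,B)/2)])
for i in range(3): print(tri([C[0][i],C[1][i]]))
# top view vs image
t=cam('top');s=cam('side')
E
```

```text
w1.png [352 161  14  49 648] [358.87 184.54]
len 60.95829807987302 yaw 0.15654618915684743 ctr204 [ 537.4  -192.21  204.  ]
w2.png [ 315  169   20   64 1098] [324.57 200.26]
len 61.751039679050024 yaw 0.1446242813022629 ctr204 [ 539.03 -192.02  204.  ]
(array([ 535.18, -164.3 ,  187.42]), [np.float64(0.015880349926618447), np.float64(0.015880349926653877)])
(array([ 543.54, -224.45,  198.29]), [np.float64(0.5146760690036157), np.float64(0.5146760690037313)])
(array([ 539.42, -194.29,  191.87]), [np.float64(0.22002451197100042), np.float64(0.22002451197110298)])
```

```bash
python3 -m jog '[[0,0,0,0,0,-0.044],[0,6,5,0,0,0],[0,0,15,0,0,0],[0,0,20,0,0,0],[0,0,25,0,0,0],[0,0,25,0,0,0],[0,0,20,0,0,0],[0,0,15,0,0,0],[0,0,10,0,0,0],[0,0,0,0,0,0],[0,0,0,0,0,0]]'
python3 -m jog '[[0,0,0,0,0,0],[0,0,0,0,0,0]]' 45; python3 b.py w3.png
```

```text
time: 6.0
tool_pos: [539.2, -192.0, 175.2]
tcp_rot: [3.141, 0.0, 1.716]
contact_force: [0.3, -0.1, 0.6]
grip_width: 91.5
finger_force: 0.0
time: 6.2
tool_pos: [539.2, -192.1, 175.7]
tcp_rot: [3.14, 0.001, 1.717]
contact_force: [-0.1, 0.1, 0.2]
grip_width: 80.3
finger_force: 0.0
6.25 [ 539.1 -192.1  175.5] [3.1 0.  1.7]
carrier_grip [(0.91, array([317., 206.]), 13818, ((322.0, 222.0), (206.0, 126.0), 90.0)), (0.32, array([290., 199.]), 1679, ((290.4238586425781, 194.43402099609375), (117.77136993408203, 19.307950973510742), 85.91438293457031))]
carrier [(0.97, array([320., 205.]), 13671, ((321.5, 222.0), (208.0, 127.0), 90.0))]
stand [(0.8, array([408., 175.]), 10257, ((397.21258544921875, 178.52212524414062), (242.30677795410156, 137.38331604003906), 25.740711212158203))]
mat []
brass_blank [(0.8, array([292., 202.]), 1702, ((290.42388916015625, 194.4340057373047), (117.91386413574219, 19.30794906616211), 85.91438293457031))]
alu_blank [(0.57, array([348., 207.]), 2059, ((348.2718200683594, 200.56361389160156), (20.374549865722656, 123.64554595947266), 2.8624050617218018))]
```

View pics/w3.png

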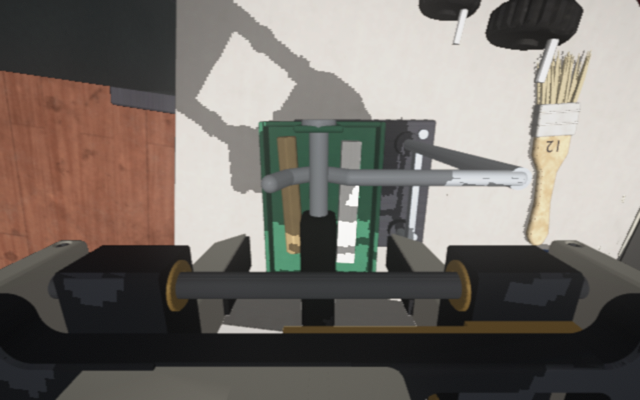

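The grip is centred between the fingers (column 318) and lined up with them, so I'll close.

```bash
python3 -m jog '[[0,0,0,0,0,0],[0,0,0,0,0,0],[0,0,0,0,0,0],[0,0,0,0,0,0],[0,0,0,0,0,0],[0,0,0,0,0,0],[0,0,0,0,0,0],[0,0,0,0,0,0],[0,0,0,0,0,0],[0,0,0,0,0,0],[0,0,0,0,0,0],[0,0,0,0,0,0]]' 0;  python3 -m jog '[[0,0,0,0,0,0],[0,0,0,0,0,0],[0,0,0,0,0,0],[0,0,0,0,0,0]]'
```

```text
time: 7.75
tool_pos: [539.0, -191.9, 174.8]
tcp_rot: [3.141, 0.0, 1.717]
contact_force: [3.2, -0.4, -1.0]
grip_width: 18.0
finger_force: 30.0
time: 8.15
tool_pos: [539.0, -191.9, 174.8]
tcp_rot: [3.141, 0.0, 1.717]
contact_force: [4.0, 0.9, -2.2]
grip_width: 17.4
finger_force: 30.0
```

```bash
python3 -m jog '[[0,0,-1,0,0,0],[0,0,-3,0,0,0],[0,0,-5,0,0,0],[0,0,-7,0,0,0],[0,0,-7,0,0,0],[0,0,-7,0,0,0],[0,0,-7,0,0,0],[0,0,-6,0,0,0],[0,0,-4,0,0,0],[0,0,-2,0,0,0],[0,0,-1,0,0,0],[0,0,0,0,0,0]]';  python3 -m jog '[[0,0,0,0,0,0],[0,0,0,0,0,0],[0,0,0,0,0,0]]'; python3 b.py w4.png; python3 -c "
from h import *; snap('side','s4.png')
a=cv2.imread('pics/s4.png')[130:290,220:420]; b=cv2.imread('pics/w4.png')
c=np.zeros((600,640,3),np.uint8); c[:290]=b[:290]; c[290:590,:375]=cv2.resize(a,(375,300)); cv2.imwrite('pics/c4.png',c)"
```

```text
time: 9.35
tool_pos: [538.8, -191.9, 224.7]
tcp_rot: [-3.141, -0.0, 1.717]
contact_force: [-0.5, 0.2, -6.5]
grip_width: 18.1
finger_force: 30.0
time: 9.65
tool_pos: [538.8, -191.9, 224.6]
tcp_rot: [-3.141, -0.0, 1.717]
contact_force: [0.0, -0.2, -6.9]
grip_width: 17.7
finger_force: 30.0
9.7 [ 538.8 -191.9  224.6] [-3.1 -0.   1.7]
carrier_grip [(0.87, array([319., 192.]), 12157, ((320.5, 222.5), (205.0, 127.0), 90.0))]
carrier []
stand [(0.65, array([319., 191.]), 11876, ((321.0, 222.5), (205.0, 126.0), 90.0)), (0.61, array([400., 162.]), 6534, ((378.31268310546875, 162.6591796875), (172.25759887695312, 115.14073944091797), 31.218400955200195))]
mat []
brass_blank [(0.83, array([248.,   0.]), 266, ((257.5, 3.5), (7.0, 63.0), 90.0)), (0.56, array([288., 192.]), 1524, ((288.7260437011719, 186.74005126953125), (100.03590393066406, 19.301918029785156), 86.00909423828125))]
alu_blank [(0.64, array([349., 195.]), 1509, ((348.2303161621094, 188.8829803466797), (20.23546600341797, 95.9144058227539), 2.4195094108581543))]
```

View pics/c4.png

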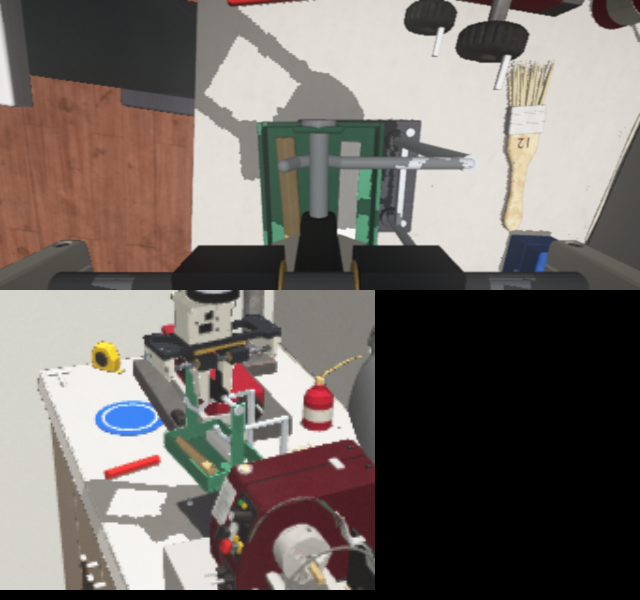

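Lifted clear and level, with both bars in the tray. Next, draw it forward 100 mm along stand −x.

```bash
python3 -m jog '[[0,-2,0,0,0,0],[0,-5,0,0,0,0],[0,-8,0,0,0,0],[0,-11,0,0,0,0],[0,-13,0,0,0,0],[0,-14,0,0,0,0],[0,-14,0,0,0,0],[0,-12,0,0,0,0],[0,-9,0,0,0,0],[0,-7,0,0,0,0],[0,-4,0,0,0,0],[0,-2,0,0,0,0]]'
python3 -m jog '[[3,0,0,0,0,0],[7,1,0,0,0,0],[11,2,0,0,0,0],[15,2,0,0,0,0],[18,3,0,0,0,0],[20,3,0,0,0,0],[20,3,0,0,0,0],[20,3,0,0,0,0],[20,3,0,0,0,0],[20,3,0,0,0,0],[20,3,0,0,0,0],[20,3,0,0,0,0]]'
python3 -m jog '[[20,3,0,0,0,0],[20,3,0,0,0,0],[20,3,0,0,0,0],[20,3,0,0,0,0],[20,3,0,0,0,0],[18,3,0,0,0,0],[15,2,0,0,0,0],[11,2,0,0,0,0],[7,1,0,0,0,0],[4,0,0,0,0,0],[2,0,0,0,0,0],[0,0,0,0,0,0]]'
python3 b.py w5.png; python3 -c "
from h import *; snap('side','s5.png'); snap('top','t5.png')
for n in('side','top'):
  print(n,[(r['p'],r['pixel'],int(r['mask'].sum())) for r in bot.outline_of('mat',n)])
a=cv2.imread('pics/s5.png')[100:300,160:410]; b=cv2.imread('pics/w5.png'); t=cv2.imread('pics/t5.png')[140:290,190:450]
c=np.zeros((600,800,3),np.uint8); c[:290,:640]=b[:290]; c[290:590,:375]=cv2.resize(a,(375,300)); c[290:530,380:796]=cv2.resize(t,(416,240));cv2.imwrite('pics/c5.png',c)"
```

```text
time: 11.25
tool_pos: [438.7, -206.7, 224.9]
tcp_rot: [3.141, 0.0, 1.717]
contact_force: [1.8, 0.6, -5.8]
grip_width: 17.8
finger_force: 30.0
time: 12.45
tool_pos: [438.9, -8.3, 224.9]
tcp_rot: [3.141, -0.0, 1.718]
contact_force: [-1.2, 0.4, -6.8]
grip_width: 18.1
finger_force: 30.0
time: 13.65
tool_pos: [439.2, 148.1, 224.7]
tcp_rot: [-3.141, 0.0, 1.717]
contact_force: [0.3, -0.1, -6.6]
grip_width: 17.7
finger_force: 30.0
13.7 [439.3 147.9 224.8] [-3.1  0.   1.7]
carrier_grip [(0.59, array([319., 187.]), 12661, ((321.0, 222.5), (205.0, 126.0), 90.0))]
carrier [(0.81, array([317., 189.]), 13117, ((321.0, 223.0), (206.0, 128.0), 90.0))]
stand []
mat [(0.82, array([396., 123.]), 4724, ((389.30194091796875, 135.6910400390625), (106.83231353759766, 80.1512222290039), 57.339088439941406))]
brass_blank [(0.92, array([288., 184.]), 1804, ((289.5084228515625, 186.3470916748047), (100.31709289550781, 19.578292846679688), 85.03025817871094))]
alu_blank [(0.94, array([350., 188.]), 1890, ((348.5121154785156, 189.20883178710938), (20.940162658691406, 97.12406158447266), 2.385944128036499))]
side [(0.67, [288.6, 193.7], 493)]
top []
```

View pics/c5.png

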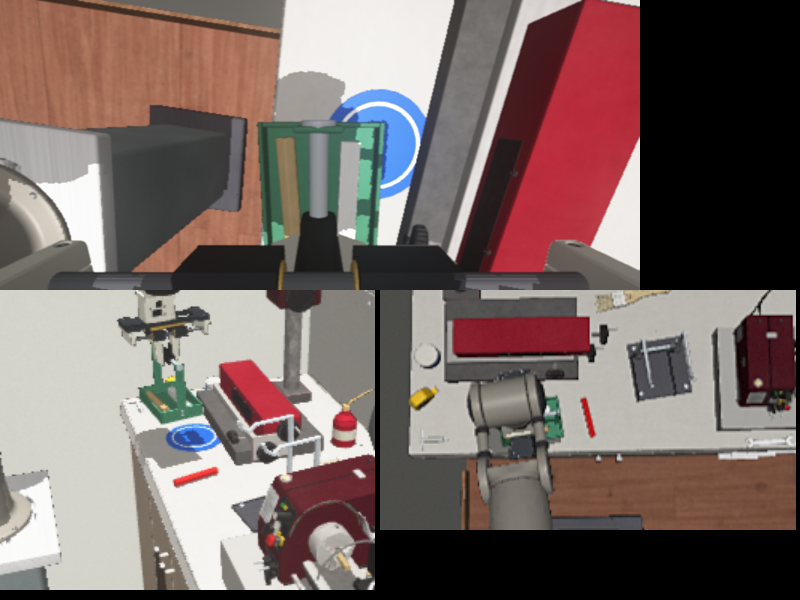

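The wrist view shows the tray level with both bars in it. The mat is partly hidden, its visible centre near (380,143), and the grey rail and red machine are to its right (+x). I'll fit the mat's circle by projecting the blue pixels onto the bench.

```bash
python3 - <<'E'
from h import *
import pickle
from scipy.optimize import least_squares
np.set_printoptions(precision=1,suppress=True)
def blue(f):
    h=cv2.cvtColor(cv2.imread('pics/'+f),cv2.COLOR_BGR2HSV); return ((h[...,0]>100)&(h[...,0]<120)&(h[...,1]>110)).astype(np.uint8)
for f,c,roi in (('top0.png',cam('top'),(235,310,170,245)),('side0.png',cam('side'),(255,325,175,215)),('w5.png',pickle.load(open('w5.png.pkl','rb')),(330,440,80,205))):
    m=blue(f); x0,x1,y0,y1=roi; k=np.zeros_like(m);k[y0:y1,x0:x1]=m[y0:y1,x0:x1]
    P=np.array([atz(c,(p[1],p[0]),3)[:2] for p in np.argwhere(k)])
    H=cv2.convexHull(P.astype(np.float32))[:,0]
    r=least_squares(lambda q:np.hypot(*(H-q).T)-70,P.mean(0),loss='soft_l1',f_scale=2); 
    print(f,len(P),'bbox',P.min(0),P.max(0),'fit',r.x,np.abs(r.fun).mean())
E
python3 -c "
from h import *
t=cam('top')
for h in(60,100,150): print(h,atz(t,(236+10,181),h),atz(t,(236+10,196),h/3))"
```

```text
top0.png 658 bbox [440.1 131.9] [632.4 267.5] fit [509.2 198.8] 3.6436570555927035
side0.png 435 bbox [434.1 124.5] [557.  261.7] fit [502.6 193.3] 1.3473313300714225
w5.png 3969 bbox [443.  132.3] [562.1 267. ] fit [506.1 197.1] 1.567218365114983
60 [620.07969826 308.47662227  60.        ] [563.58848556 315.51344637  20.        ]
100 [612.28884559 300.92080203 100.        ] [561.48408202 312.99881632  33.33333333]
150 [602.55027975 291.47602673 150.        ] [558.85357759 309.85552875  50.        ]
```

```bash
python3 -m jog '[[1,2,0,0,0,0],[3,5,0,0,0,0],[5,8,0,0,0,0],[6,10,0,0,0,0],[6,10,0,0,0,0],[6,10,0,0,0,0],[5,8,0,0,0,0],[4,6,0,0,0,0],[3,4,0,0,0,0],[1,2,0,0,0,0],[0,0,0,0,0,0],[0,0,0,0,0,0]]'
python3 -m jog '[[0,0,1,0,0,0],[0,0,3,0,0,0],[0,0,4,0,0,0],[0,0,4,0,0,0],[0,0,3,0,0,0],[0,0,2,0,0,0],[0,0,1,0,0,0],[0,0,0,0,0,0],[0,0,0,0,0,0],[0,0,0,0,0,0],[0,0,0,0,0,0],[0,0,0,0,0,0]]'
python3 b.py w6.png; python3 -c "
from h import *; snap('side','s6.png')
print(bot.get_obs()['dq'])
a=cv2.imread('pics/s6.png')[100:230,210:380]; b=cv2.imread('pics/w6.png')
c=np.zeros((600,640,3),np.uint8); c[:290,:640]=b[:290]; c[290:595,:399]=cv2.resize(a,(399,305));cv2.imwrite('pics/c6.png',c)"
```

```text
time: 15.4
tool_pos: [497.5, 197.1, 224.8]
tcp_rot: [-3.141, 0.0, 1.717]
contact_force: [0.3, -0.0, -6.7]
grip_width: 18.0
finger_force: 30.0
time: 16.6
tool_pos: [497.8, 197.3, 206.9]
tcp_rot: [3.141, 0.0, 1.717]
contact_force: [1.1, -0.0, -6.9]
grip_width: 17.8
finger_force: 30.0
16.65 [497.8 197.3 206.8] [3.1 0.  1.7]
carrier_grip [(0.61, array([319., 191.]), 12822, ((320.5, 222.5), (205.0, 127.0), 90.0))]
carrier [(0.91, array([318., 189.]), 12633, ((320.5, 222.5), (205.0, 127.0), 90.0))]
stand [(0.48, array([351., 186.]), 1883, ((348.6424560546875, 188.72357177734375), (21.240802764892578, 96.25688934326172), 2.4895529747009277))]
mat []
brass_blank [(0.64, array([288., 186.]), 1835, ((288.7785339355469, 186.57974243164062), (100.46192932128906, 19.312625885009766), 85.84036254882812))]
alu_blank [(0.79, array([349., 189.]), 1819, ((348.4810791015625, 188.29373168945312), (20.74960708618164, 95.2072982788086), 2.353296995162964))]
[ 1.14491667e-03  4.18454354e-04 -3.61669869e-04 -1.50554362e-05
  2.07322804e-04  1.02886474e-03]
```

View pics/c6.png

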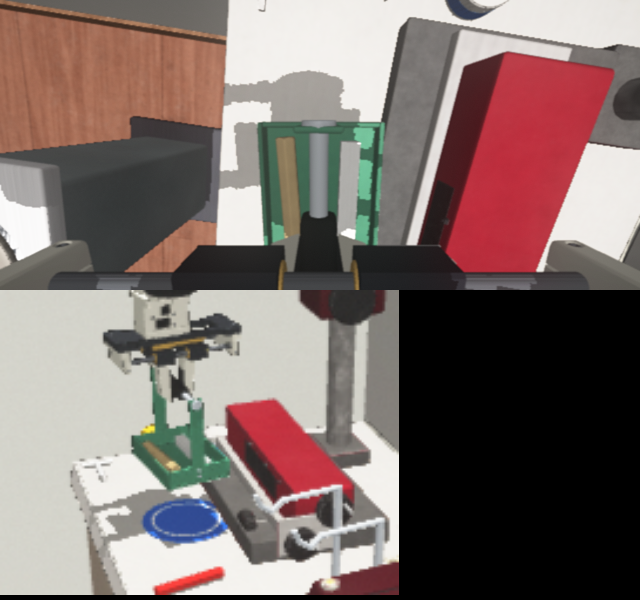

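The tray is above the mat, level and still, with both bars in it and the rail and red machine clear of it. I'll hand in the job.

```bash
python3 -c "
from plant import bot; print(bot.close_job())"
```

```text
the job is handed in; nothing more can be done
None
```

I lifted the carrier off the hooks with both bars in it and handed the job in with the gripper holding it level and still, within about 10 mm of the mat's centre and about 10 cm up by my measurements; no verdict was shown.

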